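# Seal the grout pressure pot and let the air in

## Task

The brass tee-headed filler plug on the lid of the grout pressure pot has only been started by hand: screw it in clockwise by its tee bar until the taper thread goes snug, about 0.6 N m by feel, and no tighter, for the cast lid cracks at about 1 N m. Only once it is snug, open the air by swinging the ball valve's lever a quarter turn, from lying across its pipe to lying in line with it, up to its stop. Let go of both and leave everything around them where it is.

Things in the scene. Friction and masses are not known exactly. Their poses are not given: they have to be found in the camera images.
- rig: Injection rig, fixed: grey base plate 300 x 360 x 12 mm with the pot, a green air receiver (lying along x at y 120, z 78 mm, 100 mm thick, 220 long; its gauge reaches z 198 at x 66 to 88) and between them a level copper pipe along y (x 0, z 145 mm) with the ball valve. Origin: centre of the plate's underside; z up.
- pot: Upright steel pressure pot, 136 mm across, fixed on the rig at x 0, y -70 mm. Its cast aluminium lid is 160 mm across with six wing nuts (tops 200 mm above the origin) and a hexagonal boss in the middle. Origin: the pot's axis at the top of the base plate.
- filler_hole (a point): Mouth of the taper-threaded hole: middle of the top of the lid's boss (53 mm over corners), 211 mm above the pot's origin. How the thread feels: past the first bite the moment grows by about 0.7 N m per rad, in steps of 0.12. Snug: 0.5 rad past it (0.55 N m, thread load 6.5 N). The lid cracks 1.2 rad past it (1 N m, 21 N). A hand at rest reads 0.1 to 0.2 less than a turning one; stop at 0.6.
- filler_plug: Brass 1 inch taper plug upright in the boss: thread 33 mm across, web 24 x 10 mm, tee bar on top. Origin: on its axis at the top of the thread, 220 mm above the pot's origin; x along the bar. Clockwise from above tightens and sinks it 2.3 mm a turn; it stays where left. It turns freely (0.05 N m) to the first bite, 0.1 to 4.5 rad from the start, different every time: found only by feel.
- tee_bar (a point): Centre of the plug's level brass tee bar, the part to hold: 64 mm long (its x axis), 10 mm thick, 16 mm high; 28 mm above the plug's origin, about 260 mm above the table, 37 mm above the boss, free all round. Pinch it from above across its thickness. At the start its x axis lies between -0.9 and 1.5 rad from straight ahead of the robot; it gives a little under load (8 N m per rad).
- air_valve (a joint): Angle of the ball valve's lever in rad: 0 (start, up to 0.06) is shut, the lever across the pipe and pointing to the rig's -x; 1.57 is fully open, in line with the pipe and pointing to the receiver (rig's +y), against a fixed stop. It opens clockwise seen from above, needs about 0.12 N m (2 N at the grip) and stays where it is left.
- lever_grip (a point): Grip point of the valve lever, inside its black plastic sleeve, 60 mm from the pivot and 194 mm above the table. The sleeve is 56 mm long (28 to 84 mm from the pivot), 14 mm wide, 10 mm high (this point is mid-height) and level; x points from here to the pivot. It can be pinched or straddled from above.
- valve_axis (a point): The upright pivot axis of the valve lever at the height of lever_grip, 194 mm above the table; fixed on the rig at x 0, y 60 mm, 130 mm from the plug's axis.
- amber_bottle: Bystander: amber glass bottle with black cap, 54 mm across, 100 mm high, on the right of the table. Origin: centre of its underside.
- mixing_cup: Bystander: white plastic mixing cup, 72 mm across, 75 mm high, on the right. Origin: centre of its underside.
- fragment_a: Bystander: piece of painted plaster, about 80 mm across, 20 mm thick, on the left. Origin: centre of its underside.
- fragment_b: Bystander: piece of painted plaster, about 90 mm across, 20 mm thick, on the left. Origin: centre of its underside.
- brush: Bystander: flat brush 150 mm long, lying on the left. Origin: the middle of its underside.
- spanner: Bystander: steel spanner 160 mm long lying on the front edge of the base plate, along the rig's y. Not needed. Origin: the middle of its underside.
- spare_plug: Bystander: small brass plug, 29 mm across and 30 mm high, standing on the base plate behind the pot. Origin: centre of its underside.
- beaker: Bystander: glass beaker, 52 mm across and 70 mm high, standing on the base plate behind the pipe. Origin: centre of its underside.

How it is judged (in metres and radians):
On the way, in this order (a step that is already met when the one before it is completed fails the run):
1. the filler plug is screwed snug in its taper thread (contact force between filler_plug and pot above 6.5 N), for 0.3 s.
2. the air valve lever is in line with its pipe (value of joint air_valve above 1.4 rad), for 0.2 s.
At the end, for the whole second after the job is handed in: the filler plug is snug in its taper thread (thread load 6.5 to 21 N, about 0.5 to 1.2 rad past the first bite), the valve lever rests within 0.17 rad of in line with its pipe, and every bystander is within 30 mm of where it stood (contact force between filler_plug and pot between 6.5 and 21 N and value of joint air_valve above 1.4 rad and velocity of joint air_valve below 0.1 rad/s and distance of each of amber_bottle, mixing_cup, fragment_a, fragment_b, brush, spanner, spare_plug, beaker from where it was at the start of the episode below 0.03 m); the robot touches nothing.
It fails at once if the plug is over-tightened and the cast lid cracks (contact force between filler_plug and pot above 21 N).
It fails at once if air is let in before the plug is tightened (value of joint air_valve above 0.3 rad and contact force between filler_plug and pot below 5 N).
It fails at once if a bystander is disturbed (distance of any of amber_bottle, mixing_cup, fragment_a, fragment_b, brush, spanner, spare_plug, beaker from where it was at the start of the episode above 0.03 m).
It also fails if it takes over 72 s, if anything falls off the work surface, if the arm or the gripper's body presses on something with over 40 N, if the wrist force passes 120 N, or if a joint passes its speed limit or range.

## Robot

A 6-joint arm with a two-finger parallel gripper is mounted at the origin on the work surface. World frame = base frame: x ahead of the robot, y to its left, z up, the work surface at z = 0. Lengths are in mm, angles in rad, forces in N, time in s.
With the tool pointing down it reaches from about 250 to 725 mm from the base axis. Payload 9.7 kg.
Tool frame: the origin (TCP) lies midway between the tips of the shut fingers; the grasp point (between the pads) lies 19 mm behind it; z points along the fingers, y is the direction in which the jaws open and shut (so a half turn about z gives the same grasp; the last joint's range is limited). The gripper opens to 85 mm and grips with 20 to 120 N. Pads are 22 mm wide; open, the fingers measure 114 mm over their backs; the gripper's body (76 mm by 85 mm) begins 54 mm behind the grasp point. The pads swing forward as they close: fully open they stand 13 mm farther back than shut.
Start: joints at [-1.193, 0.087, 0.176, 1.66, 0, 1.571], TCP at [202.879, -511.211, 231.284] pointing down, gripper open.
Joint ranges: [-3.13, 3.13], [-0.85, 1.81], [-1.15, 1.24], [-2.2, 2.28], [-1.44, 1.52], [-3.14, 3.14]. Speed limits (rad/s): [2.22, 2.22, 2.57, 3.14, 3.14, 3.14].

## Interface

Orientations are given as a rotation vector (axis times angle).
In Python, from plant import * gives the robot as it stands. Calls block until the motion is done:
- goto(position, orientation): joint-space move of the TCP to a pose.
- move_linear(position, ori=None, max_speed=150, max_force=None): straight line of the TCP; ori=None keeps the orientation; max_speed is the mean speed in mm/s. With max_force (N) it stops when the force on the tool has changed by that much, and returns True; else False.
- set_joints(angles): joint-space move.
- grip(opening, newtons=None): opening from 0.0 (shut) to 1.0 (fully open); newtons is the grip in N (None keeps the last); returns when the fingers have stopped.
- pause(seconds).
- inverse_kinematics(position, orientation): joint angles nearest the present ones, or None.
- capture(name): name is "scene" or "top" or "wrist"; returns a dict with "color" (420x560x3 uint8, red, green, blue), "camera_matrix" (3x3 intrinsics, pixels), "distortion" ([k1, k2, p1, p2, k3] as OpenCV has them; the pictures are not rectified), "xyz" and "rotation" of the camera in the world; the wrist camera has in their place "mount" (4x4, takes a point from camera to tool coordinates, whose origin is the TCP and whose axes are the flange's). Camera axes: x right, y up, looking along -z (the intrinsics and any distortion apply to the point x, -y, -z); pixel columns grow to the right and rows downward; lengths in mm; the calibration is good to about 2 mm. A picture is of the moment at which its call begins: read the wrist's pose just before it. There is no depth.
A pose or a line that the arm cannot do raises PlanningError and nothing moves.
- finish_job(): hands the job in, once; it reports no verdict.
Readings, each from a call of its own:
- current_time_s(): time.
- current_joint_pos(): joint angles.
- current_dq(): joint speeds.
- current_joint_efforts(): joint torques, N m.
- current_position(): TCP position.
- current_tcp_rot(): TCP orientation.
- current_contact_force(): force on the tool from outside, world axes, zero at the start.
- current_wrist_torque(): the same for the moment, N m.
- current_finger_gap(): opening from 0.0 (shut) to 1.0 (fully open).
Only numpy, scipy, OpenCV 4.12 (cv2) and the standard library are available. Lean on these libraries where they do the work, as an engineer would, in place of code of your own. Each camera call takes 0.05 s, during which the arm holds its last target.

## Working session

There is one attempt and no reset: what is moved stays moved. The work goes in short steps, each a Python script; the robot and the scene stay as the last script left them, time stands still between calls to the robot, and variables do not carry over. Pictures are saved under pics/ and viewed, and the job is handed in when it is done.

```bash
mkdir -p pics; ls; python3 - <<'E'
from plant import *
import cv2, numpy as np
for n in ("scene","top","wrist"):
    c=capture(n); cv2.imwrite(f"pics/{n}0.png",c["color"][:,:,::-1])
    print(n,c["camera_matrix"],c["distortion"],c.get("xyz"),c.get("rotation"),c.get("mount"))
print(current_time_s(),current_position(),current_tcp_rot(),current_wrist_torque(),current_contact_force())
E
```

```text
pics
scene [[475.11732116   0.         284.31767306]
 [  0.         475.11732116 209.58252895]
 [  0.           0.           1.        ]] [-0.12849648  0.          0.          0.          0.        ] [1061.94793704  664.76373038 1263.17106944] [0.26007684 0.80761573 2.36531428] None
top [[488.45425906   0.         270.43968521]
 [  0.         488.45425906 208.98227599]
 [  0.           0.           1.        ]] [0.02797301 0.         0.         0.         0.        ] [ 455.30021083  -16.18808283 1538.41425781] [ 0.09081173 -0.06556943 -1.58581987] None
wrist [[317.18915287   0.         280.58235481]
 [  0.         317.18915287 202.63674308]
 [  0.           0.           1.        ]] [0.00073072 0.         0.         0.         0.        ] None None [[-1.84156776e-04  9.59359872e-01  2.82185405e-01  7.33406700e+01]
 [ 9.99999975e-01  1.41027907e-04  1.73149481e-04 -5.51934978e-02]
 [ 1.26316647e-04  2.82185429e-01 -9.59359874e-01 -1.40582953e+02]
 [ 0.00000000e+00  0.00000000e+00  0.00000000e+00  1.00000000e+00]]
0.15 [ 202.81926181 -511.04145613  230.72009881] [-3.08466550e+00 -5.89733164e-01  3.17150840e-04] [ 0.00861355  0.00029148 -0.00737346] [ 0.34999344 -0.30932692  0.09562585]
```

View pics/top0.png

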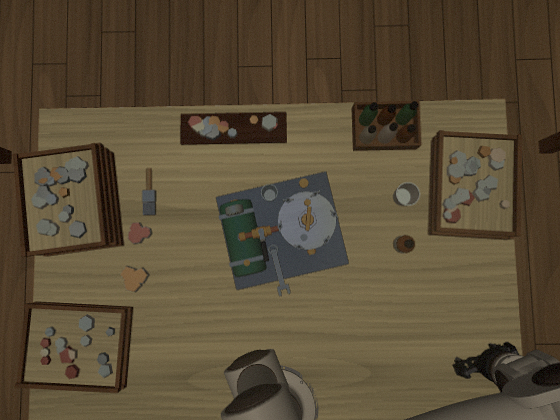

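View pics/scene0.png

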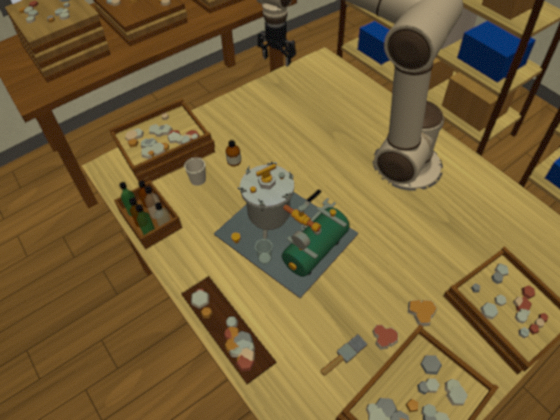

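```bash
python3 - <<'E'
import cv2
i=cv2.imread("pics/top0.png"); cv2.imwrite("pics/top0c.png",cv2.resize(i[100:300,180:400],None,fx=3.6,fy=3,interpolation=cv2.INTER_CUBIC)[:, :] if 0 else cv2.resize(i[110:290,190:390],None,fx=3.3,fy=3.3,interpolation=cv2.INTER_CUBIC))
E
```

```text
(no output)
```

View pics/top0c.png

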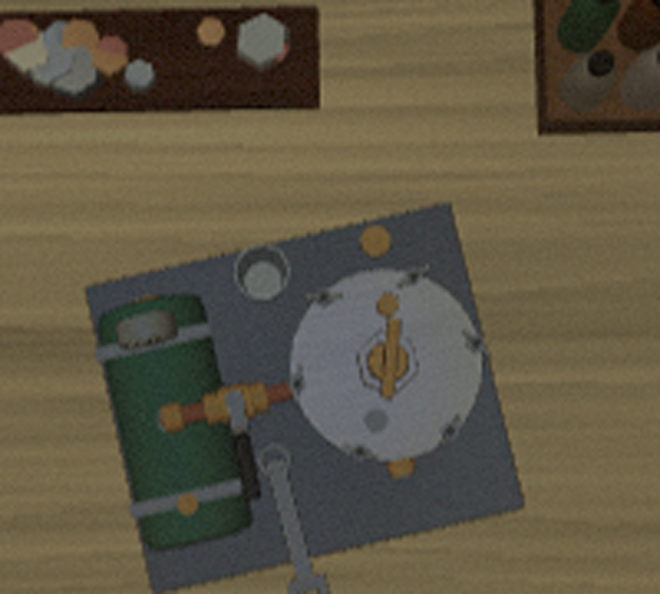

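```bash
cat > h.py <<'E'
from plant import *
import cv2, numpy as np
from scipy.spatial.transform import Rotation as R
def ray(c,px,T=None):
    p=cv2.undistortPoints(np.array([[px]],float),c["camera_matrix"],c["distortion"])[0,0]
    d=np.array([p[0],-p[1],-1.])
    if c.get("mount") is not None:
        M=np.asarray(c["mount"]); pos,rv=T
        Rw=R.from_rotvec(rv); o=Rw.apply(M[:3,3])+pos; d=Rw.apply(M[:3,:3]@d)
    else:
        o=np.array(c["xyz"]); rr=np.array(c["rotation"])
        d=R.from_rotvec(rr).apply(d)
    return o,d
def plane(c,px,z,T=None):
    o,d=ray(c,px,T); return o+d*(z-o[2])/d[2]
def down(yaw):  # tool y axis (jaw) at angle yaw in world, tool z down
    y=np.array([np.cos(yaw),np.sin(yaw),0]); z=np.array([0,0,-1.]); x=np.cross(y,z)
    return R.from_matrix(np.c_[x,y,z]).as_rotvec()
E
python3 - <<'E'
from h import *
c=capture("top")
f=lambda x,y:(x/3.3+190-.35,y/3.3+110-.35)
a=plane(c,f(394,322),268);b=plane(c,f(389,397),268);print("bar",a,b,(a+b)/2,a-b, np.linalg.norm(a-b))
for n,q,z in [("TR",(450,204),12),("TL",(87,288),12),("BL",(153,592),12),("BR",(523,508),12)]: print(n,plane(c,f(*q),z))
P=[plane(c,f(*q),12)[:2] for q in [(450,204),(87,288),(153,592),(523,508)]]
print("ctr",np.mean(P,0), P[1]-P[0],P[2]-P[1])
print("lever tip",plane(c,f(251,497),199),"pivot",plane(c,f(236,402),199),plane(c,f(242,435),199))
print(plane(c,f(387,388),211+12))
E
```

```text
bar [584.95417382 -97.66382747 268.        ] [525.65389807 -92.33373215 268.        ] [555.30403595 -94.99877981 268.        ] [59.30027575 -5.33009533  0.        ] 59.539336750386504
TR [ 723.61474693 -170.20853735   12.        ]
TL [648.82792103 178.14420747  12.        ]
BL [360.79264567 117.43115165  12.        ]
BR [ 433.66045723 -230.6795602    12.        ]
ctr [541.72394271 -26.32818461] [-74.7868259  348.35274482] [-288.03527536  -60.71305582]
lever tip [448.69481694  19.35678203 199.        ] pivot [527.41639105  30.68203002 199.        ] [499.94726487  26.07724871 199.        ]
[535.5189498  -93.57296994 223.        ]
```

```bash
python3 - <<'E'
from h import *
for y in np.arange(-np.pi,np.pi+.1,np.pi/6):
    q=inverse_kinematics([555.5,-95,241],down(y)); print(round(y,2),None if q is None else np.round(q,2))
p=current_position();
goto([520,-70,430],down(np.pi/2-.09))
T=(current_position(),current_tcp_rot()); c=capture("wrist"); cv2.imwrite("pics/w1.png",c["color"][:,:,::-1])
np.savez("w1.npz",p=T[0],r=T[1]); print(T,current_time_s(),current_joint_pos(),current_contact_force(),current_wrist_torque())
E
```

```text
-3.14 [-0.17  0.12  0.24  1.68  0.   -1.74]
-2.62 [-0.17  0.12  0.24  1.68  0.   -2.26]
-2.09 [-0.17  0.12  0.24  1.68 -0.   -2.79]
-1.57 [-0.17  0.12  0.24  1.68  0.    2.97]
-1.05 [-0.17  0.12  0.24  1.68 -0.    2.45]
-0.52 [-0.17  0.12  0.24  1.68 -0.    1.93]
-0.0 [-0.17  0.12  0.24  1.68  0.    1.4 ]
0.52 [-0.17  0.12  0.24  1.68  0.    0.88]
1.05 [-0.17  0.12  0.24  1.68  0.    0.35]
1.57 [-0.17  0.12  0.24  1.68  0.   -0.17]
2.09 [-0.17  0.12  0.24  1.68  0.   -0.69]
2.62 [-0.17  0.12  0.24  1.68 -0.   -1.22]
3.14 [-0.17  0.12  0.24  1.68  0.   -1.74]
(array([519.97029992, -70.59045442, 429.7383831 ]), array([-1.43634158e-01, -3.13792591e+00,  1.79426680e-04])) 2.325 [-1.35046563e-01  2.22566753e-01  7.42982185e-01  2.09163519e+00
 -8.25488561e-05 -4.34406685e-02] [1.04159785 0.45179378 0.89761856] [ 0.02534749  0.00536673 -0.03118291]
```

View pics/w1.png

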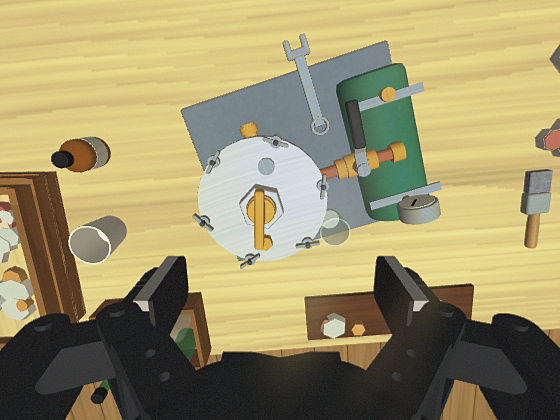

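```bash
python3 - <<'E'
import cv2
i=cv2.imread("pics/w1.png"); cv2.imwrite("pics/w1c.png",cv2.resize(i[170:270,210:320],None,fx=6,fy=6,interpolation=cv2.INTER_CUBIC))
cv2.imwrite("pics/w1d.png",cv2.resize(i[80:190,320:440],None,fx=5,fy=5,interpolation=cv2.INTER_CUBIC))
E
```

```text
(no output)
```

View pics/w1c.png

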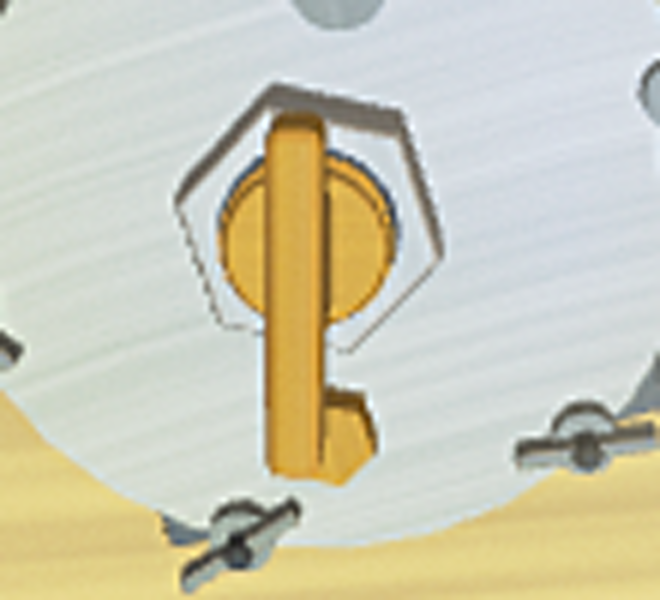

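View pics/w1d.png

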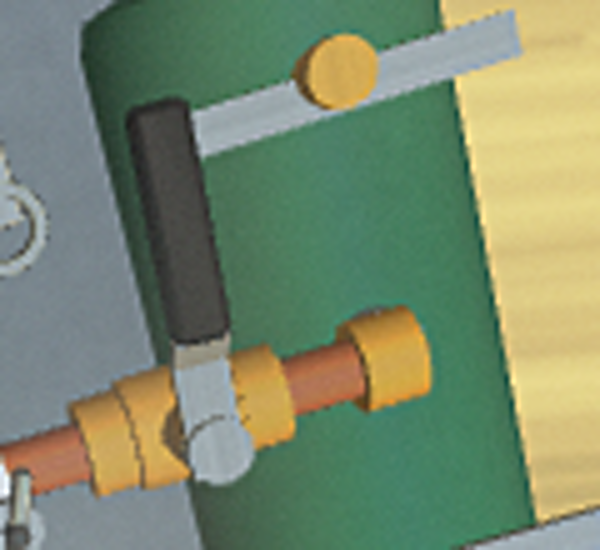

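```bash
python3 - <<'E'
from h import *
c=capture("wrist"); d=np.load("w1.npz"); T=(d["p"],d["r"])
f=lambda x,y:(x/6+210-.4,y/6+170-.4); g=lambda x,y:(x/5+320-.4,y/5+80-.4)
a=plane(c,f(295,118),268,T);b=plane(c,f(295,472),268,T);print(a,b,(a+b)/2,np.linalg.norm(a-b),np.arctan2(*(b-a)[1::-1]))
a=plane(c,g(158,105),199,T);b=plane(c,g(202,338),199,T);print("lev",a,b,(a+b)/2,np.linalg.norm(a-b),np.arctan2(*(b-a)[1::-1]))
print("piv",plane(c,g(221,450),200,T), current_joint_pos()[:5], current_joint_efforts())
E
```

```text
[522.98269881 -91.58081922 268.        ] [585.68096227 -98.5785527  268.        ] [554.33183054 -95.07968596 268.        ] 63.087562275810804 -0.11114968867273912
lev [447.9804454   15.90282004 199.        ] [500.50495608  24.60068645 199.        ] [474.24270074  20.25175325 199.        ] 53.23980750113798 0.1641070922830394
piv [527.07373669  28.28665439 200.        ] [-1.35064958e-01  2.22536851e-01  7.43061158e-01  2.09170433e+00
 -6.31085801e-05] [ 2.10941448e-01 -5.31966519e+01  3.91612279e+01  4.24649959e-03
  4.25602964e-03  5.04742275e-03]
```

```bash
python3 - <<'E'
from h import *
goto([555,-95,300],down(1.46))
move_linear([555,-95,241],max_speed=120)
print(current_time_s(),current_contact_force(),current_wrist_torque(),current_joint_pos())
grip(0.0,80)
print(current_time_s(),current_finger_gap(),current_contact_force(),current_wrist_torque(),current_joint_pos(),current_position())
c=capture("wrist"); cv2.imwrite("pics/w2.png",c["color"][:,:,::-1])
E
```

```text
3.625 [-0.51797437  0.43648542  1.60221942] [0.04984215 0.00691818 0.02043117] [-1.69328924e-01  1.22257272e-01  2.36524949e-01  1.68297747e+00
 -1.27423552e-05 -5.87380546e-02]
4.3083 0.10118969773855696 [-0.46820406 -6.05536099  1.94243421] [-1.26514311  0.21613532 -0.02755734] [-0.17037942  0.12258392  0.2342947   1.68187728 -0.00234398 -0.05870403] [554.91302298 -96.14921904 241.35850106]
```

View pics/w2.png

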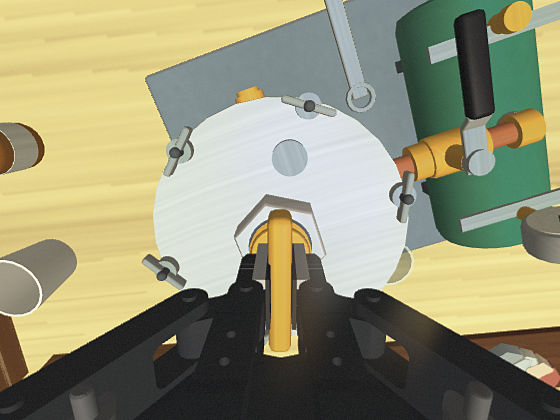

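```bash
cat > turn.py <<'E'
from h import *
import sys, json
def turn(ctr,yaw,z,step,ymin,stop,total=0.):
    """step clockwise; halve the step once the moment rises"""
    while True:
        s=step if len(log)==0 or log[-1]<0.16 else 0.06
        if yaw-s<ymin: break
        yaw-=s; total+=s; z-=s*2.3/(2*np.pi)
        goto([ctr[0],ctr[1],z],down(yaw))
        t1=current_wrist_torque()[2]; pause(0.05)
        m=np.mean([current_wrist_torque()[2] for _ in range(3)]); F=current_contact_force()
        ctr=ctr+0.08*np.clip(F[:2],-8,8); log.append(m)
        print(f"{current_time_s():.2f} tot {total:.2f} M {t1:.3f} {m:.3f} F {np.round(F,1)} ctr {np.round(ctr,1)} q6 {current_joint_pos()[5]:.2f} gap {current_finger_gap():.3f}")
        if m>=stop: break
        if np.linalg.norm(F)>40: print("force"); break
    return ctr,yaw,z,total
log=[]
def save(*a): json.dump([list(map(float,a[0]))]+[float(x) for x in a[1:]],open("st.json","w"))
def load():
    a=json.load(open("st.json")); return np.array(a[0]),a[1],a[2],a[3]
E
python3 - <<'E'
import turn as t, numpy as np
r=t.turn(np.array([555,-96.2]),1.46,241,0.12,1.46-0.5,0.3); t.save(*r)
E
```

```text
4.66 tot 0.12 M -0.048 -0.074 F [-2.3 -1.   4.5] ctr [554.8 -96.3] q6 0.06 gap 0.102
4.96 tot 0.24 M -0.014 -0.042 F [0.1 0.2 4.9] ctr [554.8 -96.3] q6 0.17 gap 0.102
5.26 tot 0.36 M 0.008 -0.070 F [0.3 1.3 6.3] ctr [554.8 -96.2] q6 0.29 gap 0.101
5.56 tot 0.48 M -0.041 -0.013 F [0.8 1.7 5.6] ctr [554.9 -96. ] q6 0.41 gap 0.101
```

```bash
python3 - <<'E'
import turn as t, numpy as np
c,y,z,tot=t.load()
r=t.turn(c,y,z,0.12,1.46-3.13,0.3,tot); t.save(*r)
E
```

```text
5.86 tot 0.60 M -0.069 -0.019 F [0.  0.6 4.9] ctr [554.9 -96. ] q6 0.53 gap 0.098
6.16 tot 0.72 M -0.097 -0.085 F [0.8 0.8 5. ] ctr [555.  -95.9] q6 0.65 gap 0.098
6.46 tot 0.84 M -0.042 -0.018 F [1.3 1.7 4.6] ctr [555.1 -95.8] q6 0.77 gap 0.098
6.76 tot 0.96 M -0.058 -0.062 F [0.7 0.9 5.9] ctr [555.1 -95.7] q6 0.89 gap 0.103
7.06 tot 1.08 M -0.032 0.011 F [ 1.3 -0.1  5. ] ctr [555.2 -95.7] q6 1.01 gap 0.099
7.36 tot 1.20 M -0.041 -0.014 F [1.3 0.7 5.4] ctr [555.3 -95.7] q6 1.13 gap 0.098
7.66 tot 1.32 M 0.095 0.109 F [ 1.9 -0.2  4.3] ctr [555.5 -95.7] q6 1.25 gap 0.103
7.96 tot 1.44 M 0.122 0.044 F [ 2.2 -0.7  5.2] ctr [555.7 -95.7] q6 1.37 gap 0.100
8.26 tot 1.56 M 0.210 0.189 F [2.3 0.3 6.2] ctr [555.9 -95.7] q6 1.49 gap 0.102
8.56 tot 1.62 M 0.257 0.319 F [ 1.4 -1.2  5.3] ctr [556.  -95.8] q6 1.55 gap 0.102
```

```bash
python3 - <<'E'
import turn as t, numpy as np
c,y,z,tot=t.load(); t.log.append(0.3)
r=t.turn(c,y,z,0.06,y-0.305,0.56,tot); t.save(*r)
t.pause(0.3)
M=[]
for _ in range(8): t.pause(0.03); M.append(t.current_wrist_torque()[2])
print(np.mean(M),np.std(M),t.current_time_s())
E
```

```text
8.86 tot 1.68 M 0.428 0.390 F [ 0.5 -0.8  4.8] ctr [556.  -95.9] q6 1.61 gap 0.102
9.16 tot 1.74 M 0.388 0.425 F [0.1 0.4 5.7] ctr [556.  -95.8] q6 1.67 gap 0.100
9.46 tot 1.80 M 0.377 0.424 F [0.9 0.4 5.9] ctr [556.1 -95.8] q6 1.73 gap 0.102
9.76 tot 1.86 M 0.558 0.525 F [ 1.7 -0.6  5.4] ctr [556.2 -95.9] q6 1.79 gap 0.101
10.06 tot 1.92 M 0.486 0.491 F [ 0.1 -0.6  5.6] ctr [556.2 -95.9] q6 1.85 gap 0.099
0.5152781462172027 0.027956261792948828 10.625
```

```bash
python3 - <<'E'
import turn as t, numpy as np
c,y,z,tot=t.load(); t.log.append(0.3)
r=t.turn(c,y,z,0.06,y-0.065,0.9,tot); t.save(*r)
t.pause(0.4)
M=[]
for _ in range(8): t.pause(0.03); M.append(t.current_wrist_torque()[2])
print(np.mean(M),np.std(M),t.current_time_s())
E
```

```text
10.93 tot 1.98 M 0.504 0.491 F [0.1 0.5 6.5] ctr [556.2 -95.9] q6 1.91 gap 0.098
0.5105198280129672 0.03084034108951489 11.5917
```

```bash
python3 - <<'E'
import turn as t, numpy as np
from h import *
c,y,z,tot=t.load(); t.log.append(0.0)
r=t.turn(c,y,z,0.07,y-0.075,0.9,tot); t.save(*r)
pause(0.4)
M=[]
for _ in range(8): pause(0.03); M.append(current_wrist_torque()[2])
print(np.mean(M),np.std(M),current_time_s())
grip(1.0); pause(0.1)
print(current_wrist_torque(),current_contact_force())
p=current_position(); move_linear([p[0],p[1],330])
goto([520,-70,430],down(np.pi/2-.09))
T=(current_position(),current_tcp_rot()); cc=capture("wrist"); cv2.imwrite("pics/w3.png",cc["color"][:,:,::-1])
np.savez("w3.npz",p=T[0],r=T[1]); print(current_time_s(),current_wrist_torque())
i=cv2.imread("pics/w3.png"); cv2.imwrite("pics/w3c.png",cv2.resize(i[170:270,210:320],None,fx=6,fy=6,interpolation=cv2.INTER_CUBIC))
E
```

```text
11.89 tot 2.05 M 0.617 0.654 F [ 0.7 -1.2  7.2] ctr [556.3 -96. ] q6 1.98 gap 0.097
0.6393450525819344 0.014301969430878794 12.5583
[-0.00676771  0.03057044 -0.00422007] [-0.28400101  0.02663857 -0.20412329]
15.95 [ 0.0521882   0.01016119 -0.08947709]
```

View pics/w3c.png

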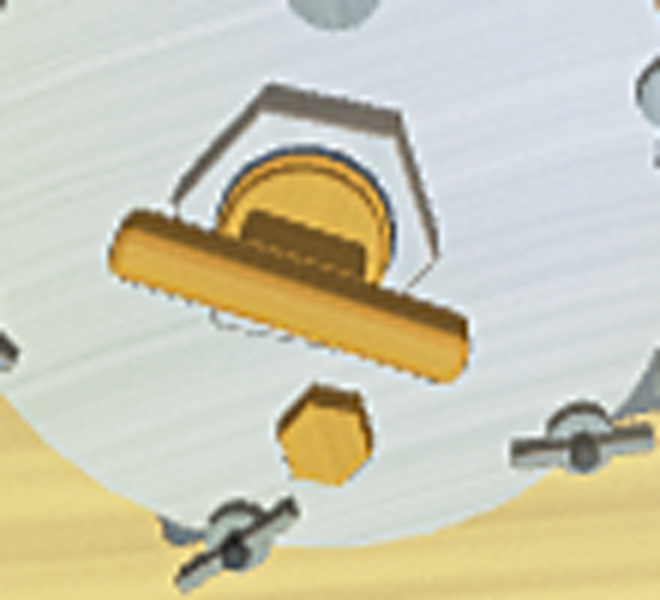

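```bash
python3 - <<'E'
from h import *
c=capture("wrist"); d=np.load("w3.npz"); T=(d["p"],d["r"])
f=lambda x,y:(x/6+210-.4,y/6+170-.4)
a=plane(c,f(125,255),267,T);b=plane(c,f(455,355),267,T);print(a,b,(a+b)/2,np.arctan2(*(b-a)[1::-1]),np.arctan2(*(a-b)[1::-1]))
a=plane(c,f(115,278),267,T);b=plane(c,f(440,382),267,T);print(np.arctan2(*(a-b)[1::-1]))
for y in (1.73,1.73-np.pi/2,1.73-np.pi): print(inverse_kinematics([476,20,184],down(y)))
E
```

```text
[ 544.19155812 -122.06186134  267.        ] [567.07789575 -68.52724469 267.        ] [555.63472694 -95.29455301 267.        ] 1.166805499567189 -1.9747871540226043
-1.9926303564733667
[ 0.04199211 -0.10117651 -0.1026252   1.56934764  0.         -0.11721157]
[ 0.04199211 -0.10117651 -0.1026252   1.56934764  0.          1.45358476]
[ 0.04199211 -0.10117651 -0.1026252   1.56934764  0.          3.02438109]
```

```bash
cat > lev.py <<'E'
from h import *
PIV=np.array([529,30.7]); Rr=58
def pose(phi,z): return [*(PIV-Rr*np.array([np.cos(phi),np.sin(phi)])),z],down(phi+np.pi/2)
E
python3 - <<'E'
from lev import *
grip(0.5,25)
p,o=pose(0.165,260); goto(p,o)
p,o=pose(0.165,182); print(move_linear(p,o,100,max_force=8))
print(current_time_s(),current_position())
grip(0.0,25); print(current_finger_gap(),current_contact_force(),current_time_s())
c=capture("wrist"); cv2.imwrite("pics/w4.png",c["color"][:,:,::-1])
E
```

```text
False
18.2417 [472.14274164  21.13559266 182.7576517 ]
0.16042018947244138 [ 0.09171309 -0.08680618  3.68116939] 18.6083
```

View pics/w4.png

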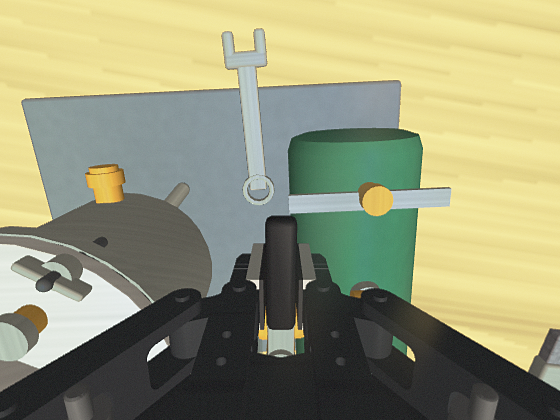

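Sleeve is pinched at (280,260), jaws centred. Now swing along the arc.

```bash
python3 - <<'E'
from lev import *
phi=0.165; z=182.7
tgt=0.21-1.57
n=14
for k,ph in enumerate(np.linspace(phi,tgt,n+1)[1:]):
    p,o=pose(ph,z); goto(p,o); F=current_contact_force()
    print(f"{current_time_s():.2f} {ph:.2f} F {np.round(F,1)} Mz {current_wrist_torque()[2]:.2f} gap {current_finger_gap():.3f}")
    if np.linalg.norm(F[:2])>25: print("stop"); break
E
```

```text
18.91 0.06 F [ 2.5 -0.5 -0.3] Mz -0.17 gap 0.156
19.16 -0.05 F [ 3.3 -1.5 -0.6] Mz -0.23 gap 0.157
19.41 -0.16 F [ 3.8 -2.4 -0.9] Mz -0.22 gap 0.158
19.66 -0.27 F [ 4.2 -3.1 -1. ] Mz -0.16 gap 0.153
19.91 -0.38 F [ 5.5 -3.9 -1.3] Mz -0.20 gap 0.156
20.16 -0.49 F [ 4.7 -3.6 -0.2] Mz -0.19 gap 0.155
20.41 -0.60 F [ 4.6 -4.  -0.4] Mz -0.20 gap 0.152
20.66 -0.71 F [ 2.8 -4.7  0.4] Mz -0.23 gap 0.158
20.91 -0.82 F [ 3.  -5.3  0.5] Mz -0.16 gap 0.152
21.16 -0.92 F [ 1.9 -5.4  0.4] Mz -0.23 gap 0.159
21.41 -1.03 F [ 1.8 -5.8  2. ] Mz -0.16 gap 0.153
21.66 -1.14 F [ 1.8 -5.7  2. ] Mz -0.18 gap 0.156
21.91 -1.25 F [-0.  -5.   2.1] Mz -0.18 gap 0.159
22.16 -1.36 F [ 0.8 -6.7  1.9] Mz -0.17 gap 0.154
```

```bash
python3 - <<'E'
from lev import *
z=182.7
for ph in -1.36-np.arange(1,5)*0.03:
    p,o=pose(ph,z); goto(p,o); F=current_contact_force()
    print(f"{current_time_s():.2f} {ph:.2f} F {np.round(F,1)} Mz {current_wrist_torque()[2]:.2f} gap {current_finger_gap():.3f}")
    if abs(current_wrist_torque()[2])>.45 or F[0]<-6: print("stop"); break
grip(0.35); pause(.1); print(current_contact_force())
p=current_position(); move_linear([p[0],p[1],300],max_speed=120)
goto([480,-60,440],down(np.pi/2-.09))
T=(current_position(),current_tcp_rot()); cc=capture("wrist"); cv2.imwrite("pics/w5.png",cc["color"][:,:,::-1])
np.savez("w5.npz",p=T[0],r=T[1]); print(current_time_s())
E
```

```text
22.41 -1.39 F [-8.6 -8.1  5.4] Mz 0.55 gap 0.157
stop
[-0.32064459 -0.22757227  0.70904906]
25.4083
```

View pics/w5.png

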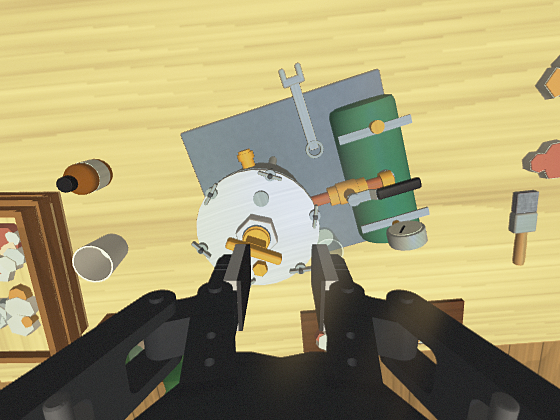

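```bash
python3 - <<'E'
from h import *
c=capture("wrist"); d=np.load("w5.npz"); T=(d["p"],d["r"])
im=cv2.imread("pics/w5.png")[170:215,370:425]
m=(im.max(2)<70).astype(np.uint8); n,l,s,ce=cv2.connectedComponentsWithStats(m); k=1+np.argmax(s[1:,4]); ys,xs=np.where(l==k)
v=cv2.fitLine(np.c_[xs,ys].astype(np.float32),cv2.DIST_L2,0,.01,.01).ravel()
p0=v[2:]+[370,170]; a=plane(c,p0-20*v[:2],199,T);b=plane(c,p0+20*v[:2],199,T); print(s[k],np.arctan2(*(b-a)[1::-1]), "in line = 1.78")
print(current_contact_force(),current_time_s()); finish_job()
E
```

```text
[  7   8  44  21 413] 1.7896239534185028 in line = 1.78
[-1.30850961  0.42483676  0.42642882] 25.4583
the job is handed in; nothing more can be done
```

I tightened the plug, opened the air valve to its stop, let go of both and handed the job in at about 25.5 s. The interface reports no verdict.

- **Plug:** The first bite came about 1.2 to 1.3 rad into the turn. I stopped when the hand at rest read 0.64 N m; turning would be about 0.75 to 0.8. That is above your stop figure of 0.6, chosen to stay clear of both the snug limit and the 1 N m crack limit. I estimate it is 0.65 to 0.8 rad past the bite, against limits of 0.5 and 1.2.
- **Valve:** I swung the lever a quarter turn and felt the stop as a clear rise in force and moment. In the last wrist picture it points at 1.79 rad, against 1.78 for the pipe direction, so it is in line.
- **Surroundings:** In the last picture the bystanders in view look undisturbed. I did not measure their positions. The gripper was clear of everything.
- **Disagreement:** After release, the picture showed the bar had turned 1.87 rad, while the gripper turned 2.05 rad. The bar's give explains about 0.08 rad; I put the other 0.1 rad down to slack in the grip or picture error. Because of that I relied on the moment reading rather than the angle. I could not check the thread load directly.

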